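# Clamp a copper coupling in the brazing jig and hold the tensioner arm

## Task

Stand the short wide copper coupling upright in the V-block of the brazing jig and let go of it. Then, by its hand post, push the jig's sprung tensioner arm round towards the V-block until its pawl clicks in behind the ratchet tooth, go a little further so that your hand and not the pawl carries the spring, and finish while holding it there, with the idler block pressing the coupling home into the V. Leave the other things on the bench alone.

Things in the scene. Friction and masses are not known exactly. Their poses are not given: they have to be found in the camera images.
- coupling_mid (a point): The workpiece: a plain copper tube coupling standing upright on the bench, 42 mm outside diameter, 80 mm tall, 3 mm wall, open at both ends, about 220 g. The point is at its centre, half-way up (40 mm over its foot); its z axis runs along the tube. It is told from the other copper pieces by being the short wide tube.
- v_seat (a point): Seat in the V-block: the point on the base plate's top face (12 mm above the bench) where the centre of the coupling's foot stands when it touches both flanks of the V. Axes are the jig's: z up; the V (two steel flanks, 90 degrees between them, 30 mm tall) opens towards -y, whence the idler block comes and pushes a roughly placed coupling home.
- jig: The jig, fixed to the bench: steel base plate 300 mm (x) by 240 mm (y), 12 mm thick; origin under its centre, z up. V seat at x -20, y +60 mm; arm hinge at x +100, y 0. The low arm swings 18 to 38 mm above the bench; higher than 45 mm all is clear but the hand post and the coupling.
- hinge_axis (a point): Point on the upright hinge axis of the tensioner arm, at the same height as the point post_grip (80 mm above the bench). The hand post moves on a circle of radius 200 mm about it.
- post_grip (a point): Hand post of the tensioner arm: an upright round steel pin of 16 mm diameter at the arm's free end, reaching from the arm up to 108 mm above the bench. The point is on the pin's axis, 80 mm above the bench (28 mm below its top); 42 mm of free pin lie between it and the arm. It can be pinched from above or pushed from its side. Its axes turn with the arm; the arm's bar runs from the hinge to the post.
- tensioner (a joint): Swing of the tensioner arm (rad). 0: resting stop, where its spring keeps it; grows as the arm swings towards the V-block (clockwise from above, post going to the jig's +y). Pawl clicks in at about 0.42 (let go, the arm falls back onto it there). End stop 0.60. The idler block meets the seated coupling at about 0.40. Good hold: 0.52. Push at the post: 3 N at first, about 10 N at 0.55.
- idler (a joint): How far the idler block on the arm is pushed back on its own soft spring (m), 0 free, 0.026 at most; about 0.010 to 0.016 at a good hold. It is a small steel block 34 mm wide and 20 mm tall, 120 mm from the hinge, on the arm's side towards the V-block.
- pawl (a joint): Pawl slider beside the arm's hub (m): 0 is home against the hub, it is pushed out by up to about 0.008 as the tooth passes under it and snaps back to 0 at the click. It works by itself.
- stub: Bystander: a thin tall copper pipe stub, 28 mm diameter, 120 mm tall, standing; origin at its foot. Not to be moved.
- tin: Bystander: a white flux jar, 56 mm diameter, 65 mm tall, standing; origin at its foot. Not to be moved.
- elbow: Bystander: a copper elbow lying flat, 28 mm thick, about 80 by 80 mm; origin under about its middle. Not to be moved.
There are look-alikes about, which are no part of the job. What is shaped like the part that bears coupling_mid but blue is not meant.

How it is judged (in metres and radians):
On the way, in this order (a step that is already met when the one before it is completed fails the run):
1. the coupling stands upright in the V-block, let go of, with the arm not yet past its click (horizontal distance between coupling_mid and v_seat below 0.012 m and angle between coupling_mid's own z axis and vertical below 0.1 rad and z of coupling_mid in the frame of v_seat below 0.044 m and contact force between the fingers and coupling below 0.2 N and value of joint tensioner below 0.4 rad), for 0.2 s.
2. the tensioner arm is pushed past its ratchet click (value of joint tensioner above 0.44 rad and value of joint pawl below 0.002 m), for 0.2 s.
At the end, for the whole second after the job is handed in: Arm held by the fingers (over 2 N) past the click (joint over 0.44), pawl home and unloaded (under 0.5 N); idler block presses (over 1 N) the coupling, which stands upright (0.1 rad) on the plate, within 5 mm of the V seat, at rest, untouched by the fingers (all of step 2 and contact force between the fingers and tensioner above 2 N and contact force between pawl and tensioner below 0.5 N and contact force between idler and coupling above 1 N and horizontal distance between coupling_mid and v_seat below 0.005 m and angle between coupling_mid's own z axis and vertical below 0.1 rad and z of coupling_mid in the frame of v_seat below 0.044 m and contact force between the fingers and coupling below 0.2 N and linear speed of coupling below 0.02 m/s); the arm keeps its last pose, push and grip.
It fails at once if the pipe stub is disturbed (moved more than 30 mm) (distance of stub from where it was at the start of the episode above 0.03 m).
It fails at once if the flux jar is disturbed (moved more than 30 mm) (distance of tin from where it was at the start of the episode above 0.03 m).
It fails at once if the elbow is disturbed (moved more than 30 mm) (distance of elbow from where it was at the start of the episode above 0.03 m).
It also fails if it takes over 48 s, if anything falls off the work surface, if the arm or the gripper's body presses on something with over 40 N, if the wrist force passes 120 N, or if a joint passes its speed limit or range.

## Robot

A 6-joint arm with a two-finger parallel gripper is mounted at the origin on the work surface. World frame = base frame: x ahead of the robot, y to its left, z up, the work surface at z = 0. Lengths are in m, angles in degrees, forces in N, time in s.
With the tool pointing down it reaches from about 0.325 to 0.875 m from the base axis. Payload 4.4 kg.
Tool frame: the origin (TCP) lies on the centre line of the jaws, within the pads' length; the fingertips stand 14 mm ahead of it and the grasp point (between the pads) lies 5 mm behind it; z points along the fingers, y is the direction in which the jaws open and shut (so a half turn about z gives the same grasp; the last joint's range is limited). The gripper opens to 85 mm and grips with 20 to 120 N. Pads are 22 mm wide; open, the fingers measure 114 mm over their backs; the gripper's body (76 mm by 85 mm) begins 54 mm behind the grasp point. The pads swing forward as they close: fully open they stand 13 mm farther back than shut.
Start: joints at [57.382, 11.837, 88.321, -0, 79.842, -8.623], TCP at [0.234, 0.525, 0.245] pointing down, gripper open.
Joint ranges: [-156.59, 156.59], [-49.26, 127.26], [12.9, 141.05], [-63.56, 243.56], [4.71, 150.69], [-161.64, 161.64]. Speed limits (degrees/s): [159.86, 159.86, 180, 180, 180, 180].

## Interface

Orientations are given as a 3x3 rotation matrix whose columns are the frame's x, y, z axes.
In Python, from rig import r gives the robot as it stands. The module is installed in compiled form; this text tells all that it offers.
- The arm moves only by the tool play_rows, never from a script. Its argument "motion" is a list of rows, each an object with "offset": the shift along the tool's x, y, z in m, a list of three; "twist": the turn about the tool's z in rad. A call has 1 to 5 rows; each row shifts and turns the pose as measured when the row begins, along the tool's axes as they then stand; what a row does not reach is not made up. A row lasts 1/12 s, in which the tool goes at most 41.7 mm and 7.16 degrees, less where a joint would pass 70% of its speed; a pose out of reach is approached as far as the arm can. A call is refused whole if a number of a shift passes 0.0417 or a number of a turn 0.125, either way. A call with a gripper value outside its range is refused whole. "gripper" is the opening, from 0 (shut) to 1 (fully open), set as the call begins (left out, the last holds). The fingers move at their own pace and stop on an object; "force" is the grip in N (left out, the last holds). Time passes only in rows, so rows that do not move let the fingers close. It gives the time, the measured TCP pose, the force and the opening at its end, in the units of the state.
- r.get_state(): the state, without advancing time (a new reading comes with each control period).
- r.read_camera(name): name is "scene" or "top" or "wrist"; returns a dict with "frame" (480x640x3 uint8, red, green, blue), "range_z" (480x640 float32, m along the optical axis (not along the pixel's ray), 0 where there is no reading), "fx", "fy", "cx", "cy" (pixels), "T" (4x4, takes a point from camera to world coordinates); the wrist camera has in their place "mount" (4x4, takes a point from camera to tool coordinates, whose origin is the TCP and whose axes are the flange's). Camera axes: x right, y down, z forward; pixel columns grow to the right and rows downward; lengths in m; the calibration is good to about 2 mm. A picture is of the moment at which its call begins: read the wrist's pose just before it.
- r.job_done(): hands the job in, once; it reports no verdict.
The state is a dict: "clock": time; "joint_positions": joint angles; "joint_vel": joint speeds; "tau": joint torques, N m; "tool_pos": TCP position; "orientation": TCP orientation; "force": force on the tool from outside, world axes, zero at the start; "moment": the same for the moment, N m; "gripper_width": finger opening in m.
Only numpy, scipy, OpenCV 4.12 (cv2) and the standard library are available. Lean on these libraries where they do the work, as an engineer would, in place of code of your own. Each camera call takes 0.05 s, during which the arm holds its last target.

## Working session

There is one attempt and no reset: what is moved stays moved. The work goes in short steps, Python scripts to look and compute and a tool call to move; the robot and the scene stay as the last step left them, time stands still between calls to the robot, and variables do not carry over. Pictures are saved under pics/ and viewed, and the job is handed in when it is done.

Besides the shell and the picture viewer there is one more tool, called in YAML: its name, and indented under it one key for each argument. play_rows: Moves the arm, as the interface text tells. Its arguments: {"type":"object","properties":{"motion":{"type":"array","items":{"type":"object","properties":{"offset":{"type":"array","items":{"type":"number"}},"twist":{"type":"number"}}}},"gripper":{"type":"number"},"force":{"type":"number"}},"required":["motion"]}

```bash
mkdir -p pics
cat > h.py <<'E'
import numpy as np, cv2
from rig import r
def grab(n,tag):
    s=r.get_state(); c=r.read_camera(n)
    cv2.imwrite(f'pics/{tag}.png',c['frame'][:,:,::-1])
    T=c.get('T')
    if T is None:
        M=np.eye(4);M[:3,:3]=np.array(s['orientation']);M[:3,3]=s['tool_pos'];T=M@np.array(c['mount'])
    T=np.array(T); z=c['range_z']
    v,u=np.mgrid[0:480,0:640]
    P=np.stack([(u-c['cx'])/c['fx']*z,(v-c['cy'])/c['fy']*z,z],-1)@T[:3,:3].T+T[:3,3]
    P[z==0]=np.nan
    np.savez(f'pics/{tag}.npz',P=P,f=c['frame'],T=T,k=[c['fx'],c['fy'],c['cx'],c['cy']])
    return c['frame'],P,T
E
python3 - <<'E'
from h import *
for n in('scene','top'):
    f,P,T=grab(n,n+'0'); print(n,T.round(3).tolist())
s=r.get_state(); print(s)
E
```

```text
scene [[0.364, 0.573, -0.735, 1.166], [0.931, -0.23, 0.282, -0.229], [-0.007, -0.787, -0.617, 0.589], [0.0, 0.0, 0.0, 1.0]]
top [[0.067, -0.974, 0.216, 0.357], [-0.998, -0.067, 0.009, 0.001], [0.006, -0.217, -0.976, 0.947], [0.0, 0.0, 0.0, 1.0]]
{'clock': 0.1, 'joint_positions': array([ 5.73795795e+01,  1.18795118e+01,  8.83993759e+01,  1.54250980e-03,
        7.98417324e+01, -8.62344036e+00]), 'joint_vel': array([-0.01301094, -0.07796102, -0.23466226,  0.03934923, -0.01451261,
       -0.17395962]), 'tau': array([-7.12667279e-04, -3.84087503e+01, -2.92548180e+01, -2.26039724e-04,
        4.80785136e-03,  4.70316820e-06]), 'tool_pos': array([0.23348496, 0.52472331, 0.24421755]), 'orientation': array([[-9.13564754e-01,  4.06691654e-01, -1.15718059e-03],
       [ 4.06693157e-01,  9.13563125e-01, -1.75885446e-03],
       [ 3.41846086e-04, -2.07744487e-03, -9.99997784e-01]]), 'force': array([-0.37465013,  0.02960992, -0.13307549]), 'moment': array([ 0.0347778 , -0.02481282, -0.01850744]), 'gripper_width': 0.0856157124080297}
```

View pics/scene0.png

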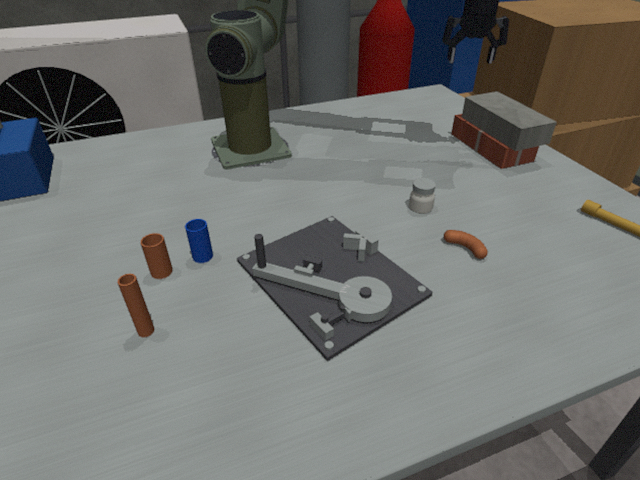

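View pics/top0.png

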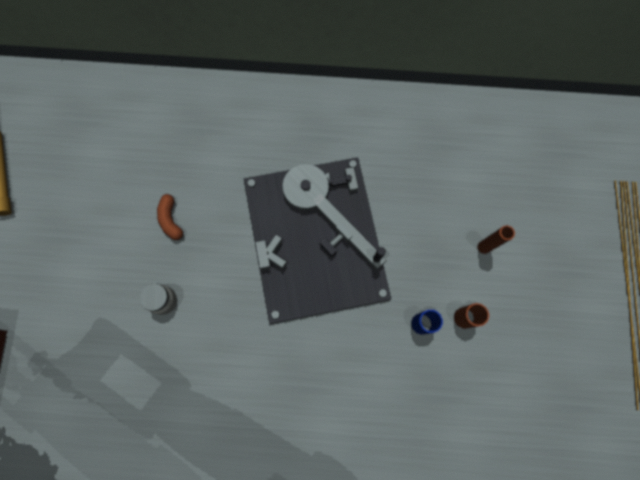

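Coupling candidates: scene (157,256) and top (471,316) is copper, short and wide. Scene (200,241) is the same shape but blue, so it is excluded. Scene (138,305) is tall and thin, so that is the stub. Next I'll enlarge and measure.

Run:
```python
from h import *
S=np.load('pics/scene0.npz');Tn=np.load('pics/top0.npz')
a=cv2.resize(S['f'][200:360,100:280],None,fx=2.2,fy=2.2,interpolation=2)
b=cv2.resize(Tn['f'][150:340,230:530],None,fx=2.6,fy=2.6,interpolation=2)
cv2.imwrite('pics/cropa.png',a[:,:,::-1]);cv2.imwrite('pics/cropb.png',b[:,:,::-1])
from scipy.optimize import least_squares
def circ(xy,r0):
    f=lambda p:np.hypot(xy[:,0]-p[0],xy[:,1]-p[1])-p[2]
    q=least_squares(f,[*xy.mean(0),r0],loss='soft_l1',f_scale=.001);return q.x.round(4)
for nm,D in(('scene',S),('top',Tn)):
    P=D['P'];f=D['f'].astype(int)
    ok=~np.isnan(P[...,0])
    red=(f[...,0]>f[...,2]*1.5+15)&ok
    blue=(f[...,2]>f[...,0]*1.5+30)&ok
    for cn,m in(('red',red),('blue',blue)):
        n,L,st,ce=cv2.connectedComponentsWithStats(m.astype(np.uint8))
        for i in range(1,n):
            if st[i,4]<60 or st[i,4]>4000:continue
            q=P[L==i]; q=q[q[:,2]>.006]
            if len(q)<20: continue
            zt=np.percentile(q[:,2],97); t=q[q[:,2]>zt-.006]
            print(nm,cn,ce[i].round(),st[i,4],'ztop',zt.round(4),'rim mean',((t.min(0)+t.max(0))/2)[:2].round(4),'ext',np.ptp(t,0)[:2].round(3),'fit',circ(q[:,:2],.02))
# jig from the dark plate corners
for nm,D in(('top',Tn),('scene',S)):
    P=D['P']
    m=(P[...,2]>.006)&(P[...,2]<.018)
    if nm=='top': m[:, :235]=0;m[:,400:]=0;m[:150]=0;m[335:]=0
    else: m[:210]=0;m[360:]=0;m[:,:230]=0;m[:,440:]=0
    n,L,st,ce=cv2.connectedComponentsWithStats(m.astype(np.uint8))
    q=P[m]; print(nm,'plate z',np.median(q[:,2]))
    pts=(q[:,:2]*1000).astype(np.float32); print(cv2.minAreaRect(pts),cv2.boxPoints(cv2.minAreaRect(pts)).tolist())
    w=(P[...,2]>.085)&(P[...,2]<.115)&(np.abs(P[...,1]+0)<.5)
    n,L,st,ce=cv2.connectedComponentsWithStats(w.astype(np.uint8))
    for i in range(1,n):
        if st[i,4]>4 and st[i,4]<500:print('post-height',ce[i].round(),st[i,4],np.median(P[L==i],0).round(4))
```

```text
scene red [465. 131.] 495 ztop 0.0581 rim mean [0.1937 0.5938] ext [0.114 0.029] fit [0.2122 5.3593 4.7758]
scene red [497. 151.] 793 ztop 0.0586 rim mean [0.323 0.589] ext [0.12  0.019] fit [0.3105 0.6782 0.0974]
scene red [528. 155.] 204 ztop 0.042 rim mean [0.3661 0.6663] ext [0.004 0.048] fit [-1.8471  0.6463  2.2129]
scene red [610. 217.] 648 ztop 0.0269 rim mean [0.6488 0.6396] ext [0.112 0.046] fit [ 0.8696 -0.0035  0.6792]
scene red [466. 242.] 576 ztop 0.0266 rim mean [0.6113 0.2957] ext [0.083 0.049] fit [0.6342 0.2408 0.0641]
scene red [156. 255.] 944 ztop 0.0785 rim mean [ 0.4499 -0.2893] ext [0.045 0.039] fit [ 0.4504 -0.2904  0.0194]
scene red [136. 304.] 1103 ztop 0.1187 rim mean [ 0.5932 -0.329 ] ext [0.029 0.025] fit [ 0.5936 -0.3297  0.0125]
scene blue [444.  50.] 3318 ztop 0.2003 rim mean [-0.2018  0.758 ] ext [0.898 0.594] fit [-114.28   4196.3847 4196.8719]
scene blue [ 21. 159.] 3246 ztop 0.1196 rim mean [-0.045  -0.5607] ext [0.197 0.08 ] fit [-0.021  -0.5809  0.0745]
scene blue [199. 240.] 845 ztop 0.0785 rim mean [ 0.434  -0.2076] ext [0.043 0.039] fit [ 0.43
[... 1322 characters left out ...]
9267578125, -149.91607666015625], [765.1117553710938, -69.65179443359375], [651.080322265625, 345.45550537109375]]
post-height [198.  14.] 325 [-1.28    0.0717  0.1047]
post-height [147.  16.] 11 [-1.2836 -0.162   0.1123]
post-height [123.  18.] 13 [-1.2802 -0.2647  0.113 ]
post-height [136.  17.] 11 [-1.2827 -0.2116  0.1117]
post-height [100.  20.] 37 [-1.2816 -0.3642  0.1127]
post-height [76. 22.] 16 [-1.2796 -0.4713  0.1129]
post-height [315.  40.] 292 [-0.6115  0.4311  0.0997]
post-height [246. 121.] 481 [ 0.054  -0.0144  0.1   ]
post-height [258. 241.] 118 [ 0.5519 -0.1133  0.1003]
post-height [126. 280.] 81 [ 0.5823 -0.3317  0.1097]
post-height [131. 292.] 286 [ 0.6037 -0.3277  0.1003]
```

```bash
sleep 1
```

```text
(no output)
```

View pics/cropa.png

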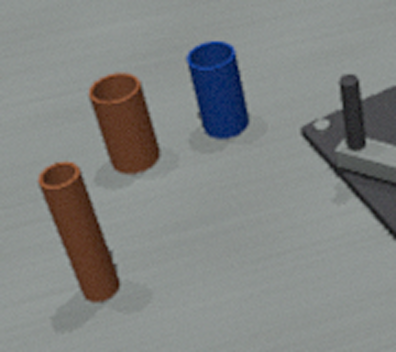

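View pics/cropb.png

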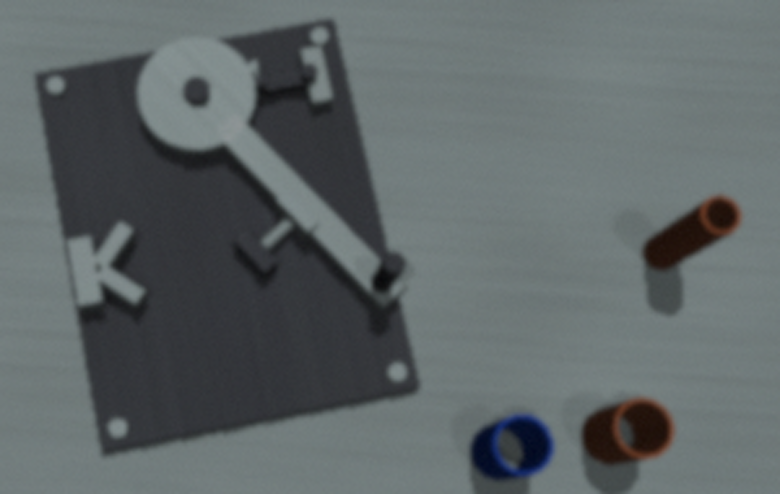

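play_rows:
  motion:
    - {"offset":[-0.033,-0.022,0],"twist":0}
    - {"offset":[-0.033,-0.022,0],"twist":0}
    - {"offset":[-0.033,-0.022,0],"twist":0}
    - {"offset":[-0.033,-0.022,0],"twist":0}
    - {"offset":[-0.033,-0.022,0],"twist":0}
  gripper: 1

```text
clock: 0.52
tool_pos: [0.3375, 0.3571, 0.2406]
orientation: [[-0.92, 0.392, -0.006], [0.392, 0.92, -0.002], [0.005, -0.004, -1.0]]
force: [0.5, -0.6, -0.5]
gripper_width: 0.0851
```

play_rows:
  motion:
    - {"offset":[-0.033,-0.022,0],"twist":0}
    - {"offset":[-0.033,-0.022,0],"twist":0}
    - {"offset":[-0.033,-0.022,0],"twist":0}
    - {"offset":[-0.033,-0.022,0],"twist":0}
    - {"offset":[-0.033,-0.022,0],"twist":0}

```text
clock: 0.93
tool_pos: [0.4474, 0.1821, 0.2383]
orientation: [[-0.921, 0.39, -0.009], [0.39, 0.921, -0.003], [0.007, -0.006, -1.0]]
force: [0.8, 0.6, -0.7]
gripper_width: 0.0853
```

play_rows:
  motion:
    - {"offset":[0,0,0],"twist":0.12}
    - {"offset":[0,0,0],"twist":0.12}
    - {"offset":[0,0,0],"twist":0.12}
    - {"offset":[0,0,0],"twist":0.12}
    - {"offset":[0,0,0],"twist":0.12}

```text
clock: 1.35
tool_pos: [0.4515, 0.171, 0.236]
orientation: [[-0.516, 0.856, -0.011], [0.856, 0.516, -0.007], [-0.0, -0.013, -1.0]]
force: [0.6, 0.1, -0.1]
gripper_width: 0.0855
```

play_rows:
  motion:
    - {"offset":[0,0,-0.02],"twist":0.12}
    - {"offset":[0,0,-0.02],"twist":0.12}
    - {"offset":[0,0,-0.02],"twist":0.05}
    - {"offset":[0,0,0],"twist":0}

```text
clock: 1.68
tool_pos: [0.4494, 0.1703, 0.2935]
orientation: [[-0.235, 0.972, -0.022], [0.972, 0.235, -0.009], [-0.003, -0.023, -1.0]]
force: [0.7, -0.1, -0.5]
gripper_width: 0.0853
```

Run:
```python
from h import *
f,P,T=grab('wrist','w1'); s=r.get_state()
print(np.array(r.read_camera('wrist')['mount']).round(3).tolist()); print(T.round(3).tolist(), s['tool_pos'],s['orientation'].round(3).tolist())
```

```text
[[-0.0, -0.958, -0.286, 0.073], [1.0, -0.0, 0.001, 0.0], [-0.001, -0.286, 0.958, -0.128], [0.0, 0.0, 0.0, 1.0]]
[[0.972, 0.231, 0.047, 0.435], [0.235, -0.929, -0.287, 0.243], [-0.022, 0.29, -0.957, 0.421], [0.0, 0.0, 0.0, 1.0]] [0.44836938 0.17005786 0.29131396] [[-0.237, 0.971, -0.025], [0.972, 0.237, -0.009], [-0.003, -0.026, -1.0]]
```

View pics/w1.png

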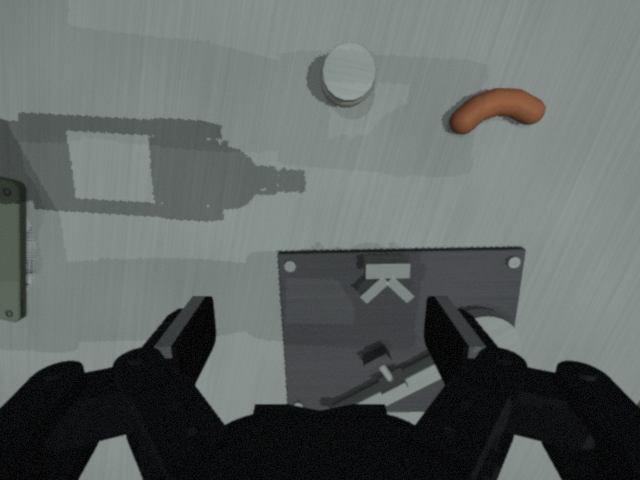

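Run:
```python
from h import *
D=np.load('pics/w1.npz');P=D['P'];f=D['f']
def ctr(u0,v0,u1,v1,thr=None):
    pass
m=(P[...,2]>.006)&(P[...,2]<.016); m[:240]=0;m[330:]=0;m[:,:270]=0;m[:,530:]=0
q=(P[m][:,:2]*1000).astype(np.float32); print(np.median(P[m][:,2]),cv2.minAreaRect(q)); print('left/top corners',P[254,282],P[251,521],P[247:260,400,2].round(4))
# V block top points
w=(P[...,2]>.036)&(P[...,2]<.05); w[:240]=0;w[310:]=0;w[:,:340]=0;w[:,425:]=0
print(w.sum(), np.median(P[w],0)); vp=P[w]
a=np.deg2rad(15.3);R=np.array([[np.cos(a),-np.sin(a)],[np.sin(a),np.cos(a)]])
for c in((.5846,.0069),):
    j=(vp[:,:2]-c)@R
    print('V in jig: x',j[:,0].min(),j[:,0].max(),'y',j[:,1].min(),j[:,1].max())
np.save('pics/vj.npy',j)
# render local map
im=np.zeros((300,400),np.uint8)
ij=((j-[-.12,.0])*2000).astype(int); ok=(ij>=0).all(1)&(ij[:,0]<400)&(ij[:,1]<300)
im[299-ij[ok][:,1],ij[ok][:,0]]=255
cv2.imwrite('pics/vmap.png',cv2.resize(im,None,fx=2,fy=2,interpolation=0))
# bolts(light spots) etc
crop=cv2.resize(f[235:420,265:540],None,fx=2.9,fy=2.9,interpolation=2);cv2.imwrite('pics/w1c.png',crop[:,:,::-1])
```

```text
0.01173875657372303 ((569.0781860351562, 72.4664077758789), (299.8387145996094, 109.1639404296875), 15.133424758911133)
left/top corners [0.41635224 0.08573579 0.01115547] [0.69546594 0.1594143  0.01108467] [-0.0005 -0.0008  0.0035  0.0078  0.0123     nan  0.0125  0.0116  0.0154
  0.0177  0.0212  0.0244  0.0284]
1375 [0.5396665  0.09736804 0.04162664]
V in jig: x -0.048678681915578705 0.01452259871434055 y 0.06754059787948138 0.1182006783528946
```

View pics/vmap.png

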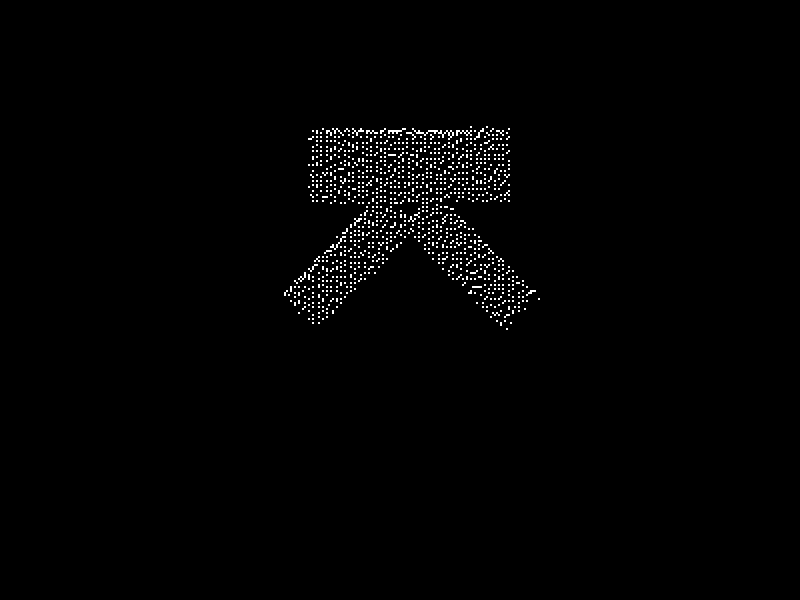

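View pics/w1c.png

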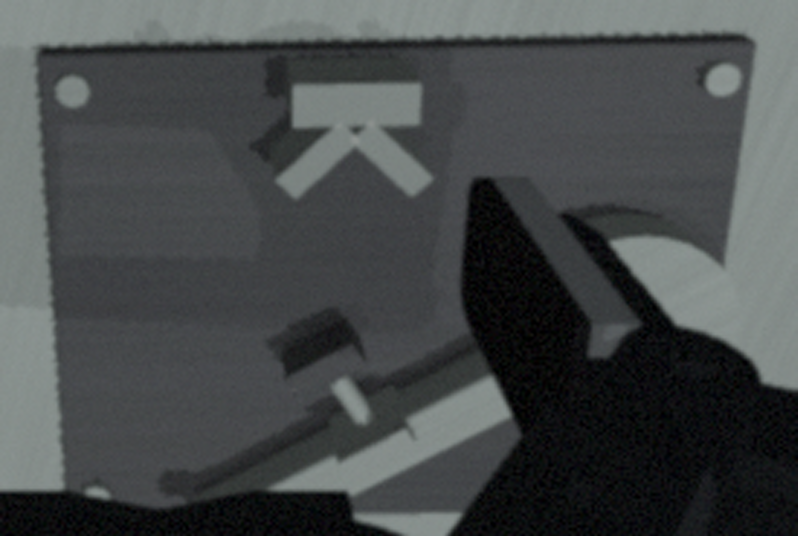

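V apex measures within 2–3 mm of nominal, which puts the seat at about (0.552, 0.060). Moving on to look at the coupling.

play_rows:
  motion:
    - {"offset":[-0.0395,-0.0097,-0.001],"twist":0}
    - {"offset":[-0.0395,-0.0097,-0.001],"twist":0}
    - {"offset":[-0.0395,-0.0097,-0.001],"twist":0}
    - {"offset":[-0.0395,-0.0097,-0.001],"twist":0}
    - {"offset":[-0.0395,-0.0097,-0.001],"twist":0}

```text
clock: 2.2
tool_pos: [0.4441, -0.0312, 0.2875]
orientation: [[-0.263, 0.964, -0.04], [0.965, 0.263, -0.005], [0.006, -0.04, -0.999]]
force: [0.6, 0.3, 0.3]
gripper_width: 0.0854
```

play_rows:
  motion:
    - {"offset":[-0.0395,-0.0097,-0.001],"twist":0}
    - {"offset":[-0.0395,-0.0097,-0.001],"twist":0}
    - {"offset":[-0.0395,-0.0097,-0.001],"twist":0}
    - {"offset":[-0.0395,-0.0097,-0.001],"twist":0}
    - {"offset":[-0.0395,-0.0097,-0.001],"twist":0}

```text
clock: 2.62
tool_pos: [0.4434, -0.2397, 0.2834]
orientation: [[-0.269, 0.962, -0.053], [0.963, 0.27, 0.003], [0.017, -0.05, -0.999]]
force: [1.1, 0.8, -0.3]
gripper_width: 0.0849
```

Run:
```python
from h import *
f,P,T=grab('wrist','w2'); s=r.get_state()
print(s['tool_pos'],s['orientation'].round(3).tolist(),s['joint_positions'].round(1),s['joint_vel'].round(1))
f=f.astype(int);ok=~np.isnan(P[...,0])
from scipy.optimize import least_squares
for nm,m in(('red',(f[...,0]>f[...,2]*1.5+15)&ok),('blue',(f[...,2]>f[...,0]*1.5+30)&ok)):
    n,L,st,ce=cv2.connectedComponentsWithStats(m.astype(np.uint8))
    for i in range(1,n):
        if st[i,4]<150: continue
        q=P[L==i];zt=np.percentile(q[:,2],97);t=q[q[:,2]>zt-.005]
        R=least_squares(lambda p:np.hypot(t[:,0]-p[0],t[:,1]-p[1])-p[2],[*t.mean(0)[:2],.02],loss='soft_l1',f_scale=.001).x
        print(nm,ce[i].round(),st[i,4],zt.round(4),((t.min(0)+t.max(0))/2).round(4),np.ptp(t,0).round(3),R.round(4))
```

```text
[ 0.44313187 -0.24739112  0.28304687] [[-0.264, 0.963, -0.053], [0.965, 0.264, -0.004], [0.01, -0.053, -0.999]] [-37.7   3.6  93.1  -2.1  85.5 -52.8] [ 4.3 -2.8  3.   3.   3.   8.8]
red [322. 253.] 1496 0.0802 [ 0.4484 -0.2884  0.0788] [0.04  0.04  0.007] [ 0.4482 -0.2883  0.019 ]
red [423. 301.] 161 0.0463 [ 0.5304 -0.2753  0.1619] [0.097 0.112 0.24 ] [ 0.4643 -0.3332  0.1139]
blue [326. 178.] 799 0.0806 [ 0.4312 -0.2062  0.0787] [0.04  0.04  0.006] [ 0.4314 -0.2064  0.019 ]
```

View pics/w2.png

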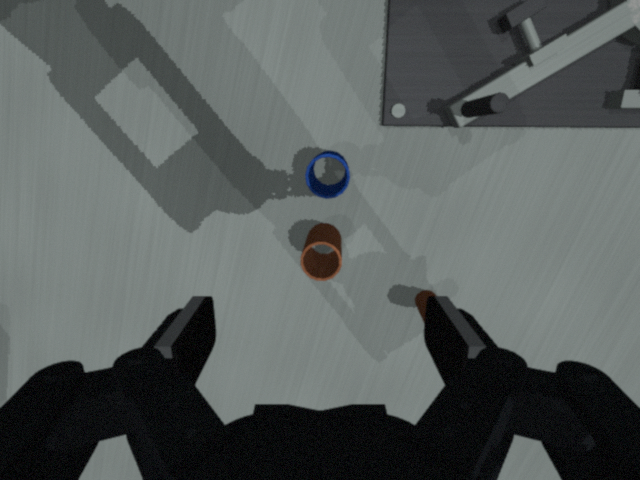

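The wrist view shows the copper coupling at (322,253), the blue one at (327,175), and the stub behind the right finger at (423,301). The three cameras agree on (0.448, -0.288), rim at 0.080. A small tilt has built up, so I'll watch it while descending.

play_rows:
  motion:
    - {"offset":[-0.009,0.0005,0.032],"twist":0}
    - {"offset":[-0.009,0.0005,0.032],"twist":0}
    - {"offset":[-0.009,0.0005,0.032],"twist":0}
    - {"offset":[-0.007,0.0005,0.032],"twist":0}
    - {"offset":[0,0,0],"twist":0}

```text
clock: 3.08
tool_pos: [0.4442, -0.2852, 0.1452]
orientation: [[-0.259, 0.964, -0.056], [0.966, 0.259, -0.001], [0.014, -0.055, -0.998]]
force: [-1.4, 1.0, -1.0]
gripper_width: 0.0849
```

```bash
cat > st.py <<'E'
from h import *
import sys
s=r.get_state();R=s['orientation'];p=s['tool_pos'];print('t',s['clock'],p.round(4),'zax',R[:,2].round(3),'yaw_y',np.degrees(np.arctan2(R[1,1],R[0,1])).round(1),'F',s['force'].round(1),'w',s['gripper_width'].round(4),'j',s['joint_positions'].round(1))
if len(sys.argv)>3:
    t=np.array(list(map(float,sys.argv[1:4])));print('tool offset',(R.T@(t-p)).round(4))
E
python3 st.py .4482 -.2884 .05
```

```text
Traceback (most recent call last):
  File "st.py", line 3, in <module>
    s=r.get_state();R=s['orientation'];p=s['tool_pos'];print('t',s['clock'],p.round(4),'zax',R[:,2].round(3),'yaw_y',np.degrees(np.arctan2(R[1,1],R[0,1])).round(1),'F',s['force'].round(1),'w',s['gripper_width'].round(4),'j',s['joint_positions'].round(1))
                                                                                                                                                                                                ^^^^^^^^^^^^^^^^^^^^^^^^
AttributeError: 'float' object has no attribute 'round'
```

```bash
sed -i "s/s\['gripper_width'\].round(4)/round(s['gripper_width'],4)/" st.py
python3 st.py .4482 -.2884 .05
```

```text
t 3.0833 [ 0.4442 -0.2852  0.1452] zax [-0.056 -0.001 -0.998] yaw_y 15.1 F [-1.4  1.  -1. ] w 0.0849 j [-40.9  13.9  98.5  -2.3  70.  -55.1]
tool offset [-0.0054  0.0083  0.0948]
```

play_rows:
  motion:
    - {"offset":[-0.002,0.003,0.02],"twist":0}
    - {"offset":[-0.002,0.003,0.02],"twist":0}
    - {"offset":[-0.001,0.002,0.02],"twist":0}
    - {"offset":[0,0,0.015],"twist":0}
    - {"offset":[0,0,0],"twist":0}

```text
clock: 3.5
tool_pos: [0.4462, -0.2835, 0.0646]
orientation: [[-0.263, 0.963, -0.064], [0.965, 0.264, 0.006], [0.023, -0.06, -0.998]]
force: [-0.3, 0.2, -0.2]
gripper_width: 0.0857
```

```bash
python3 st.py .4482 -.2884 .05
```

```text
t 3.5 [ 0.4462 -0.2835  0.0646] zax [-0.064  0.006 -0.998] yaw_y 15.3 F [-0.3  0.2 -0.2] w 0.0857 j [-40.6  20.9 100.6  -2.4  61.5 -54.7]
tool offset [-0.0056  0.0015  0.0144]
```

play_rows:
  motion:
    - {"offset":[-0.006,0.001,0.012],"twist":0}
    - {"offset":[-0.003,0,0.002],"twist":0}

```text
clock: 3.67
tool_pos: [0.4486, -0.29, 0.0509]
orientation: [[-0.265, 0.962, -0.065], [0.964, 0.266, 0.008], [0.025, -0.061, -0.998]]
force: [-0.2, 0.1, 0.1]
gripper_width: 0.0851
```

```bash
python3 st.py .4482 -.2884 .05
```

```text
t 3.6667 [ 0.4486 -0.29    0.0509] zax [-0.065  0.008 -0.998] yaw_y 15.5 F [-0.2  0.1  0.1] w 0.0851 j [-41.   22.8 100.   -2.4  60.3 -55.1]
tool offset [0.0017 0.0001 0.001 ]
```

play_rows:
  motion:
    - {"offset":[0,0,0],"twist":0}
    - {"offset":[0,0,0],"twist":0}
    - {"offset":[0,0,0],"twist":0}
    - {"offset":[0,0,0],"twist":0}
    - {"offset":[0,0,0],"twist":0}
  gripper: 0
  force: 40

```text
clock: 4.08
tool_pos: [0.4512, -0.291, 0.0562]
orientation: [[-0.267, 0.962, -0.06], [0.964, 0.267, 0.004], [0.02, -0.057, -0.998]]
force: [0.0, -0.5, -2.1]
gripper_width: 0.0411
```

```bash
python3 st.py
```

```text
t 4.0833 [ 0.4512 -0.291   0.0562] zax [-0.06   0.004 -0.998] yaw_y 15.5 F [ 0.  -0.5 -2.1] w 0.0411 j [-40.9  22.4  99.8  -2.4  60.6 -55.2]
```

play_rows:
  motion:
    - {"offset":[0,0,-0.035],"twist":0}
    - {"offset":[0,0,-0.035],"twist":0}
    - {"offset":[0,0,-0.035],"twist":0}
    - {"offset":[0,0,-0.035],"twist":0}
    - {"offset":[0,0,0],"twist":0}

```text
clock: 4.5
tool_pos: [0.4566, -0.2885, 0.1977]
orientation: [[-0.266, 0.961, -0.069], [0.963, 0.268, 0.012], [0.03, -0.063, -0.998]]
force: [1.2, -1.2, -0.8]
gripper_width: 0.041
```

```bash
python3 st.py .5518 .0604 .2
```

```text
t 4.5 [ 0.4566 -0.2885  0.1977] zax [-0.069  0.012 -0.998] yaw_y 15.6 F [ 1.2 -1.2 -0.8] w 0.041 j [-40.3  12.5  93.4  -2.1  77.5 -55.3]
tool offset [ 0.3108  0.1848 -0.0046]
```

play_rows:
  motion:
    - {"offset":[0.031,0.0185,-0.002],"twist":0}
    - {"offset":[0.031,0.0185,-0.002],"twist":0}
    - {"offset":[0.031,0.0185,-0.002],"twist":0}
    - {"offset":[0.031,0.0185,-0.002],"twist":0}
    - {"offset":[0.031,0.0185,-0.002],"twist":0}

```text
clock: 4.92
tool_pos: [0.5061, -0.1171, 0.2085]
orientation: [[-0.253, 0.965, -0.063], [0.967, 0.253, 0.005], [0.021, -0.06, -0.998]]
force: [0.8, 0.1, -2.4]
gripper_width: 0.0412
```

play_rows:
  motion:
    - {"offset":[0.031,0.0185,0],"twist":0}
    - {"offset":[0.031,0.0185,0],"twist":0}
    - {"offset":[0.031,0.0185,0],"twist":0}
    - {"offset":[0.03,0.018,0],"twist":0}
    - {"offset":[0,0,0],"twist":0}

```text
clock: 5.33
tool_pos: [0.5447, 0.0341, 0.2038]
orientation: [[-0.258, 0.964, -0.065], [0.966, 0.259, 0.009], [0.025, -0.061, -0.998]]
force: [0.1, -0.4, -1.5]
gripper_width: 0.0413
```

```bash
python3 st.py .5518 .0604 .2
python3 - <<'E'
from h import *
grab('scene','scene1');f,P,T=grab('wrist','w3')
E
```

```text
t 5.3333 [0.5447 0.0341 0.2038] zax [-0.065  0.009 -0.998] yaw_y 15.0 F [ 0.1 -0.4 -1.5] w 0.0413 j [ -5.6  12.8  92.3   0.1  78.7 -20.6]
tool offset [0.0235 0.0138 0.0035]
```

View pics/scene1.png

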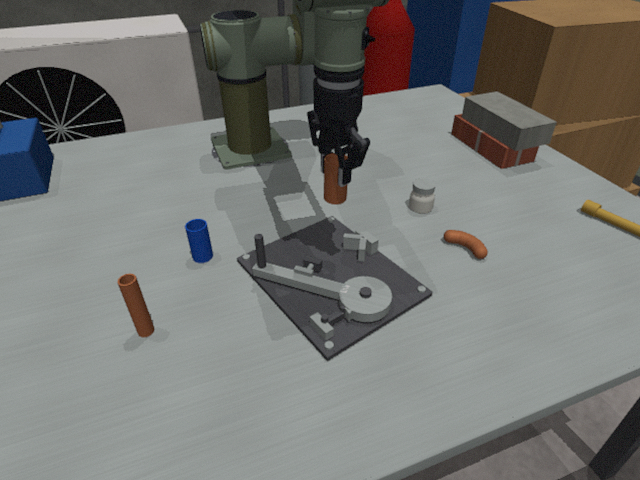

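View pics/w3.png

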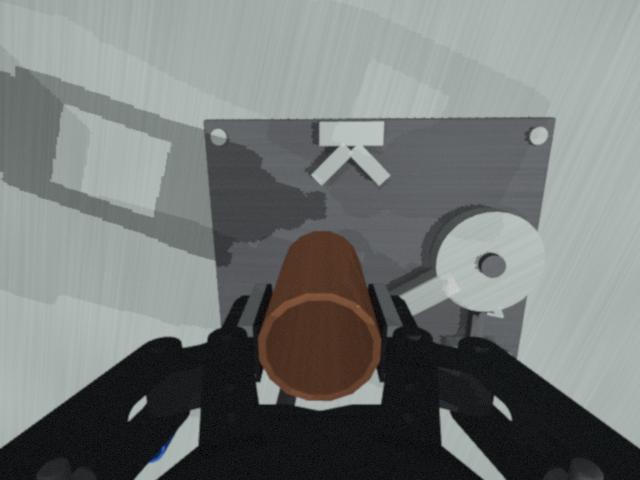

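The coupling is held: rim at wrist (320,345), foot near (322,235), V at (350,150). Next I'll measure the foot and V in the same frame.

```bash
cat > meas.py <<'E'
from h import *
import sys
from scipy.optimize import least_squares
def axis(q,r=.021):
    # p: x,y at z0, slopes
    z0=q[:,2].mean()
    def fn(p):
        d=np.array([p[2],p[3],1]);d/=np.linalg.norm(d)
        v=q-[p[0],p[1],z0];return np.linalg.norm(v-np.outer(v@d,d),axis=1)-r
    s=least_squares(fn,[q[:,0].mean()-.008,q[:,1].mean(),0,0],loss='soft_l1',f_scale=.001)
    return s.x,z0
def red(tag,box):
    D=np.load(f'pics/{tag}.npz');P=D['P'];f=D['f'].astype(int)
    m=(f[...,0]>f[...,2]*1.4+12)&~np.isnan(P[...,0]);k=np.zeros_like(m);u0,v0,u1,v1=box;k[v0:v1,u0:u1]=1;m&=k
    m=cv2.erode(m.astype(np.uint8),np.ones((3,3)))>0
    return P[m]
def V(tag,box):
    P=np.load(f'pics/{tag}.npz')['P'];u0,v0,u1,v1=box
    m=np.zeros(P.shape[:2],bool);m[v0:v1,u0:u1]=1;m&=(P[...,2]>.037)&(P[...,2]<.048)
    return P[m]
E
python3 - <<'E'
from meas import *
q=red('scene1',(315,140,355,210));print(len(q),q.min(0).round(4),q.max(0).round(4));x,z0=axis(q);print('scene axis',x.round(4),z0.round(4))
q=red('w3',(255,225,385,405));print(len(q),q.min(0).round(4),q.max(0).round(4))
# outer surface at the +y side (upper pixels)
q=red('w3',(265,228,380,285));x,z0=axis(q);print('wrist axis',x.round(4),z0.round(4),q[:,2].min(),q[:,2].max())
v=V('w3',(300,115,400,190))
a=np.deg2rad(15.2);R=np.array([[np.cos(a),-np.sin(a)],[np.sin(a),np.cos(a)]])
j=v[:,:2]@R
# apex fit: lower boundary of flanks
x0=np.median(j[:,0]); best=[]
xb=np.arange(j[:,0].min()+.004,j[:,0].max()-.004,.001)
yl=np.array([np.percentile(j[np.abs(j[:,0]-b)<.0012,1],3) for b in xb])
s=least_squares(lambda p:p[1]-np.abs(xb-p[0])-yl,[x0,yl.max()],loss='soft_l1',f_scale=.0005).x
k=np.abs(xb-s[0])<.022
s=least_squares(lambda p:p[1]-np.abs(xb[k]-p[0])-yl[k],s,loss='soft_l1',f_scale=.0005).x
print('apex jig',s,'seat world',R@(s-[0,.0297]),'resid',np.abs(s[1]-np.abs(xb[k]-s[0])-yl[k]).round(4), 'zmed',np.median(v[:,2]))
E
```

```text
637 [0.5245 0.0133 0.1515] [0.5678 0.0542 0.2289]
scene axis [0.5458 0.0359 0.0937 0.0407] 0.1925
14348 [0.5232 0.014  0.1524] [0.5656 0.0558 0.2309]
wrist axis [0.534  0.0717 0.0131 0.0412] 0.1914 0.15240075302655312 0.2222324611660409
apex jig [ 0.5483564  -0.05452339] seat world [0.55125544 0.06249615] resid [0.0001 0.0003 0.0003 0.0004 0.0001 0.0001 0.0002 0.0003 0.0001 0.0001
 0.0003 0.0003 0.0001 0.0001 0.0003 0.0003 0.0001 0.0002 0.0004 0.0001
 0.0001 0.0002 0.0011 0.0002 0.0001 0.0002 0.0005 0.0001 0.0002 0.0004
 0.0006 0.     0.0002 0.0003 0.0001 0.0003 0.0005 0.0004 0.0001 0.
 0.0002 0.0004 0.0002 0.0002] zmed 0.04154700305685882
```

```bash
python3 st.py .5557 .0585 .13
```

```text
t 5.4333 [0.5437 0.0295 0.2035] zax [-0.068  0.005 -0.998] yaw_y 14.9 F [-0.4  0.3 -3.1] w 0.0414 j [ -5.9  12.8  92.4  -0.1  78.7 -20.7]
tool offset [0.0233 0.0237 0.0726]
```

play_rows:
  motion:
    - {"offset":[0.008,0.008,0.025],"twist":0}
    - {"offset":[0.008,0.008,0.025],"twist":0}
    - {"offset":[0.006,0.007,0.02],"twist":0}

```text
clock: 5.68
tool_pos: [0.5597, 0.0526, 0.1363]
orientation: [[-0.252, 0.966, -0.055], [0.968, 0.252, 0.0], [0.014, -0.053, -0.998]]
force: [0.7, -0.5, -2.2]
gripper_width: 0.0414
```

```bash
python3 -c "
from h import *
f,P,T=grab('wrist','w4')"; python3 st.py .5557 .0585 .067
```

```text
t 5.7333 [0.5571 0.0537 0.1315] zax [-0.062  0.002 -0.998] yaw_y 14.6 F [-0.7  0.7 -4.8] w 0.0411 j [ -3.3  18.9  93.8  -0.1  70.8 -17.9]
tool offset [0.0038 0.0037 0.0645]
```

View pics/w4.png

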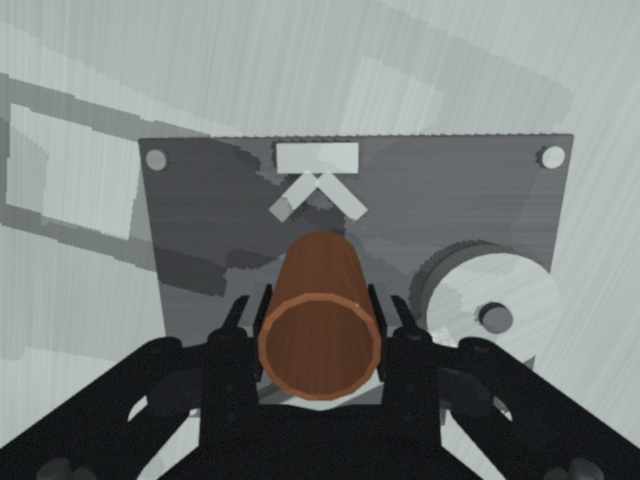

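play_rows:
  motion:
    - {"offset":[0.002,0.002,0.022],"twist":0}
    - {"offset":[0.002,0.002,0.02],"twist":0}
    - {"offset":[0.001,0.001,0.006],"twist":0}

```text
clock: 5.98
tool_pos: [0.5569, 0.0555, 0.0816]
orientation: [[-0.248, 0.967, -0.064], [0.969, 0.248, 0.0], [0.016, -0.062, -0.998]]
force: [-1.4, -0.1, -2.6]
gripper_width: 0.0414
```

```bash
python3 -c "
from h import *
f,P,T=grab('wrist','w5')";python3 st.py .5557 .0585 .067
```

```text
t 6.0333 [0.5563 0.0555 0.0812] zax [-0.066  0.    -0.998] yaw_y 14.4 F [-0.3  0.2 -3.3] w 0.0413 j [ -3.1  22.9  95.4  -0.2  65.5 -17.3]
tool offset [0.0028 0.001  0.0142]
```

View pics/w5.png

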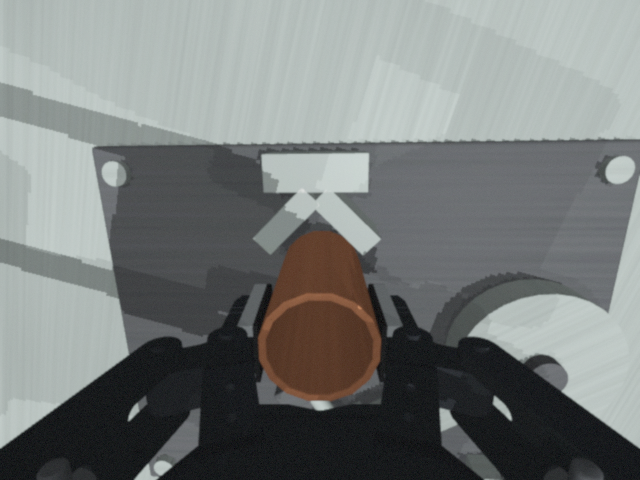

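play_rows:
  motion:
    - {"offset":[0.003,0,0.01],"twist":0}
    - {"offset":[0.001,0,0.005],"twist":0}

```text
clock: 6.2
tool_pos: [0.5555, 0.0574, 0.0675]
orientation: [[-0.245, 0.967, -0.063], [0.969, 0.246, -0.0], [0.015, -0.061, -0.998]]
force: [-0.6, 0.5, -3.0]
gripper_width: 0.041
```

```bash
python3 st.py .5557 .0585 .067
```

```text
t 6.2 [0.5555 0.0574 0.0675] zax [-0.063 -0.    -0.998] yaw_y 14.2 F [-0.6  0.5 -3. ] w 0.041 j [ -2.9  23.9  95.9  -0.2  63.8 -17. ]
tool offset [0.001  0.0005 0.0005]
```

play_rows:
  motion:
    - {"offset":[0,0,0.003],"twist":0}

```text
clock: 6.28
tool_pos: [0.5558, 0.057, 0.0669]
orientation: [[-0.245, 0.967, -0.063], [0.969, 0.245, -0.0], [0.015, -0.061, -0.998]]
force: [-9.2, 1.4, 28.2]
gripper_width: 0.041
```

play_rows:
  motion:
    - {"offset":[0,0,0.003],"twist":0}

```text
clock: 6.37
tool_pos: [0.5559, 0.057, 0.0671]
orientation: [[-0.245, 0.968, -0.064], [0.97, 0.245, 0.0], [0.016, -0.062, -0.998]]
force: [-7.3, 2.4, 14.0]
gripper_width: 0.0414
```

Contact with the plate at the expected height. Releasing.

play_rows:
  motion:
    - {"offset":[0,0,0],"twist":0}
    - {"offset":[0,0,0],"twist":0}
    - {"offset":[0,0,0],"twist":0}
    - {"offset":[0,0,0],"twist":0}
  gripper: 1

```text
clock: 6.7
tool_pos: [0.5603, 0.056, 0.073]
orientation: [[-0.244, 0.968, -0.053], [0.97, 0.244, -0.001], [0.012, -0.051, -0.999]]
force: [-0.4, 0.4, 0.2]
gripper_width: 0.0849
```

```bash
python3 st.py; python3 -c "
from h import *
f,P,T=grab('wrist','w6');grab('scene','scene2')"
```

```text
t 6.7 [0.5603 0.056  0.073 ] zax [-0.053 -0.001 -0.999] yaw_y 14.2 F [-0.4  0.4  0.2] w 0.0849 j [ -3.   23.5  95.6  -0.2  63.9 -17. ]
```

View pics/w6.png

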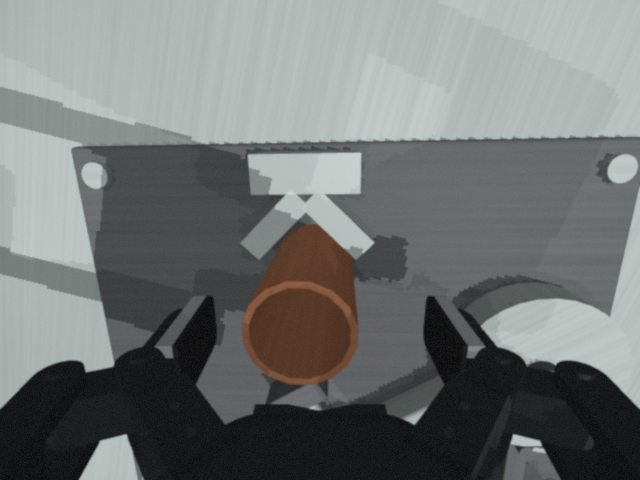

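View pics/scene2.png

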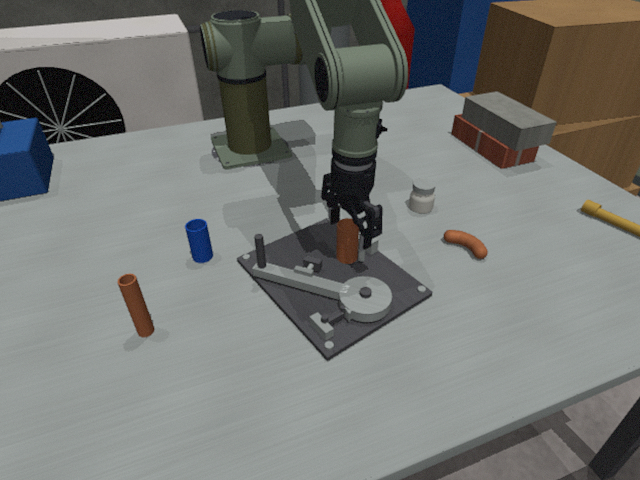

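Coupling standing free in the V, foot tucked between the flanks. Retract straight up.

play_rows:
  motion:
    - {"offset":[0,-0.002,-0.03],"twist":0}
    - {"offset":[0,-0.002,-0.03],"twist":0}
    - {"offset":[0,-0.002,-0.03],"twist":0}
    - {"offset":[0,-0.002,-0.03],"twist":0}
    - {"offset":[0,0,0],"twist":0}

```text
clock: 7.22
tool_pos: [0.5559, 0.0541, 0.1932]
orientation: [[-0.244, 0.968, -0.064], [0.97, 0.244, -0.0], [0.015, -0.062, -0.998]]
force: [1.1, -0.0, 1.2]
gripper_width: 0.0853
```

```bash
python3 st.py
python3 - <<'E'
from meas import *
grab('wrist','w7');grab('scene','scene3');grab('top','top3')
for t,b in(('scene3',(325,190,375,275)),):
    q=red(t,b);x,z0=axis(q);print(t,len(q),q.min(0).round(4),q.max(0).round(4),x.round(4),z0)
D=np.load('pics/w7.npz');P=D['P'];f=D['f'].astype(int)
m=(f[...,0]>f[...,2]*1.4+12)&(P[...,2]>.086)&(P[...,2]<.1)&(P[...,1]<.12);t=P[m];print('rim',len(t),((t.min(0)+t.max(0))/2).round(4),np.ptp(t,0).round(4),np.median(t[:,2]))
E
```

```text
t 7.2167 [0.5559 0.0541 0.1932] zax [-0.064 -0.    -0.998] yaw_y 14.2 F [ 1.1 -0.   1.2] w 0.0853 j [ -3.2  14.9  91.1  -0.2  77.7 -17.3]
scene3 720 [0.5341 0.0355 0.0143] [0.5779 0.0746 0.0916] [ 0.5545  0.0564  0.0207 -0.0018] 0.059859073183855846
rim 943 [0.5536 0.0582 0.0896] [0.0409 0.0416 0.0072] 0.09116244731504641
```

View pics/w7.png

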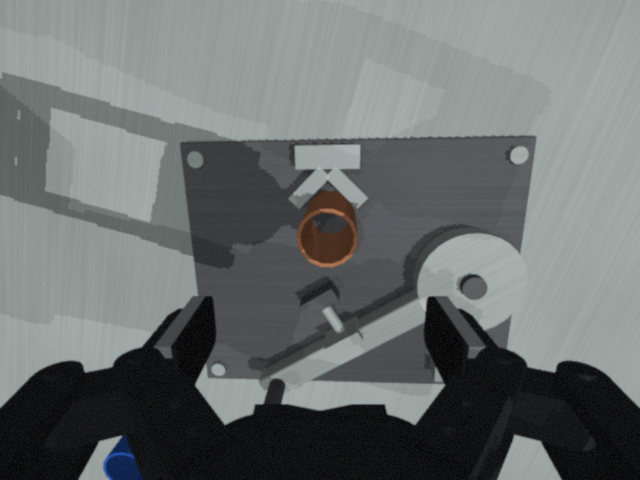

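Coupling is upright, rim centre about 5 mm from the seat, and top at 0.091, so step 1 should be met. Next the post at about (0.546, -0.111).

play_rows:
  motion:
    - {"offset":[-0.036,-0.0115,0],"twist":0}
    - {"offset":[-0.036,-0.0115,0],"twist":0}
    - {"offset":[-0.036,-0.0115,0],"twist":0}
    - {"offset":[-0.036,-0.0115,0],"twist":0}
    - {"offset":[0,0,0],"twist":0.12}

```text
clock: 7.78
tool_pos: [0.5366, -0.0974, 0.1764]
orientation: [[-0.135, 0.987, -0.092], [0.991, 0.136, 0.004], [0.017, -0.091, -0.996]]
force: [-0.1, -0.8, -0.3]
gripper_width: 0.0856
```

play_rows:
  motion:
    - {"offset":[0,0,0],"twist":0.12}
    - {"offset":[0,0,0],"twist":0.12}
    - {"offset":[0,0,0],"twist":0.12}
    - {"offset":[0,0,0],"twist":0.12}
    - {"offset":[0,0,0],"twist":0.12}

```text
clock: 8.2
tool_pos: [0.5283, -0.0997, 0.1634]
orientation: [[0.467, 0.877, -0.115], [0.883, -0.469, 0.013], [-0.043, -0.107, -0.993]]
force: [-0.4, 0.7, 0.2]
gripper_width: 0.0853
```

play_rows:
  motion:
    - {"offset":[0,0,0],"twist":0.12}
    - {"offset":[0,0,0],"twist":0.12}
    - {"offset":[0,0,0],"twist":0.05}
    - {"offset":[0,0,0],"twist":0}

```text
clock: 8.53
tool_pos: [0.5217, -0.0978, 0.1532]
orientation: [[0.708, 0.693, -0.133], [0.701, -0.713, 0.019], [-0.081, -0.106, -0.991]]
force: [0.3, -0.5, -1.1]
gripper_width: 0.0849
```

```bash
python3 st.py .546 -.111 .085
python3 - <<'E'
from h import *
f,P,T=grab('wrist','w8')
m=(P[...,2]>.095)&(P[...,2]<.113)&(np.hypot(P[...,0]-.546,P[...,1]+.111)<.03)
q=P[m];print(len(q),q.min(0),q.max(0),np.median(q,0))
m2=m&(P[...,2]>.104);q=P[m2];print(len(q),((q.min(0)+q.max(0))/2).round(4),np.ptp(q,0).round(4), np.argwhere(m2).mean(0))
E
```

```text
t 8.5333 [ 0.5217 -0.0978  0.1532] zax [-0.133  0.019 -0.991] yaw_y -45.8 F [ 0.3 -0.5 -1.1] w 0.0849 j [-19.1  16.8  94.1  -1.5  76.7  26.9]
tool offset [0.0135 0.0335 0.0641]
901 [ 0.53835439 -0.11805625  0.09502819] [ 0.5540279  -0.1025043   0.10905878] [ 0.5473289  -0.10866333  0.10703151]
714 [ 0.5462 -0.1104  0.1066] [0.0156 0.0152 0.005 ] [253.74089636 380.7605042 ]
```

View pics/w8.png

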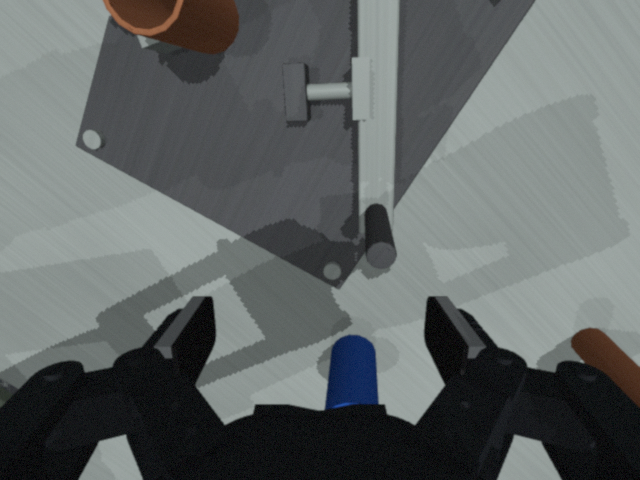

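Post top measured at (0.5462, -0.1104, 0.107), wrist pixel (381,254), which is 200 mm from the hinge as stated. The tool tilt is now 0.13 rad, so I'll use few rows.

play_rows:
  motion:
    - {"offset":[0.008,0.018,0],"twist":0}
    - {"offset":[0.008,0.019,0.004],"twist":0}

```text
clock: 8.75
tool_pos: [0.5546, -0.1108, 0.1414]
orientation: [[0.703, 0.697, -0.14], [0.706, -0.708, 0.022], [-0.084, -0.114, -0.99]]
force: [-0.7, -0.0, 0.4]
gripper_width: 0.0852
```

```bash
python3 st.py .5462 -.1104 .086
```

```text
t 8.75 [ 0.5546 -0.1108  0.1414] zax [-0.14   0.022 -0.99 ] yaw_y -45.5 F [-0.7 -0.   0.4] w 0.0852 j [-19.3  21.7  89.   -1.5  77.3  26.3]
tool offset [-0.0009  0.0002  0.056 ]
```

play_rows:
  motion:
    - {"offset":[0,0,0.028],"twist":0}
    - {"offset":[0,0,0.024],"twist":0}

```text
clock: 8.92
tool_pos: [0.5537, -0.1123, 0.0913]
orientation: [[0.702, 0.7, -0.129], [0.708, -0.706, 0.018], [-0.079, -0.104, -0.991]]
force: [-0.1, -0.3, -0.6]
gripper_width: 0.0854
```

```bash
python3 st.py .5462 -.1104 .086
```

```text
t 8.9167 [ 0.5537 -0.1123  0.0913] zax [-0.129  0.018 -0.991] yaw_y -45.2 F [-0.1 -0.3 -0.6] w 0.0854 j [-19.4  24.9  91.3  -1.6  71.2  26.2]
tool offset [-0.0034 -0.006   0.0063]
```

play_rows:
  motion:
    - {"offset":[-0.003,-0.006,0.005],"twist":0}
    - {"offset":[0,0,-0.002],"twist":0}
    - {"offset":[0,0,-0.002],"twist":0}
    - {"offset":[0,0,-0.002],"twist":0}
    - {"offset":[0,0,-0.002],"twist":0}
  gripper: 0
  force: 40

```text
clock: 9.33
tool_pos: [0.5417, -0.1085, 0.0891]
orientation: [[0.698, 0.702, -0.143], [0.711, -0.703, 0.022], [-0.085, -0.117, -0.989]]
force: [4.9, -5.7, -5.6]
gripper_width: 0.025
```

```bash
python3 st.py .5462 -.1104 .086
```

```text
t 9.3333 [ 0.5417 -0.1085  0.0891] zax [-0.143  0.022 -0.989] yaw_y -45.0 F [ 4.9 -5.7 -5.6] w 0.025 j [-19.4  24.2  92.6  -1.6  71.3  25.9]
tool offset [0.002  0.0049 0.0023]
```

play_rows:
  motion:
    - {"offset":[0,0.003,-0.001],"twist":0}
    - {"offset":[0,0.001,-0.001],"twist":0}

```text
clock: 9.5
tool_pos: [0.5455, -0.1117, 0.0907]
orientation: [[0.697, 0.703, -0.14], [0.712, -0.702, 0.02], [-0.084, -0.114, -0.99]]
force: [-2.4, 4.4, -15.7]
gripper_width: 0.0164
```

```bash
python3 st.py; python3 -c "
from h import *
grab('wrist','w9')"
```

```text
t 9.5 [ 0.5455 -0.1117  0.0907] zax [-0.14  0.02 -0.99] yaw_y -45.0 F [ -2.4   4.4 -15.7] w 0.0164 j [-19.6  24.4  92.1  -1.7  71.5  25.7]
```

View pics/w9.png

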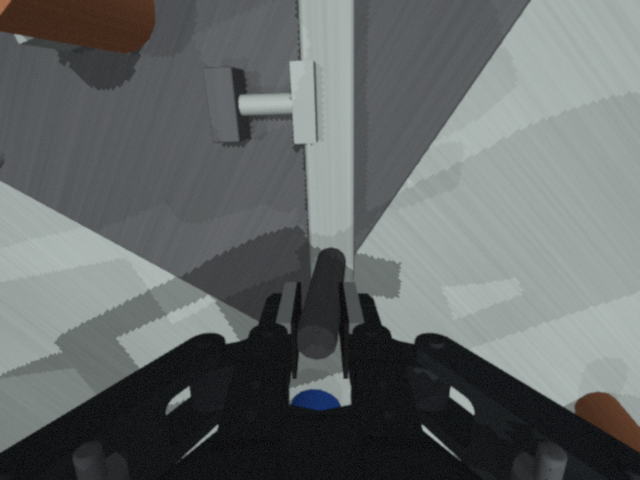

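Post pinched (width 16.4 mm). Swinging the arm round its arc.

play_rows:
  motion:
    - {"offset":[0.0005,-0.012,0],"twist":0.06}
    - {"offset":[0.0005,-0.012,0],"twist":0.06}
    - {"offset":[0.0005,-0.012,0],"twist":0.06}

```text
clock: 9.8
tool_pos: [0.5256, -0.0911, 0.091]
orientation: [[0.816, 0.564, -0.131], [0.569, -0.822, 0.005], [-0.105, -0.079, -0.991]]
force: [1.7, -8.0, -12.3]
gripper_width: 0.0153
```

```bash
cat > arc.py <<'E'
from h import *
s=r.get_state();p=s['tool_pos'];R=s['orientation']
H=np.array([.6829,.0361]);g=p-.005*R[:,2]
d=g[:2]-H
th=np.arctan2(d[1],d[0]);th0=np.arctan2(-.1104-H[1],.5462-H[0])
a=(th0-th)%(2*np.pi); a=a if a<3 else a-2*np.pi
print('tens~',round(a,3),'rad',np.hypot(*d).round(4))
for tt in (.52,.53,.54):
    t=th0-tt;P=np.array([*(H+.2*np.array([np.cos(t),np.sin(t)])),.086]);print(tt,P.round(4),'off',(R.T@(P-g)).round(4))
E
python3 st.py; python3 arc.py
```

```text
t 9.8 [ 0.5256 -0.0911  0.091 ] zax [-0.131  0.005 -0.991] yaw_y -55.6 F [  1.7  -8.  -12.3] w 0.0153 j [-18.   21.6  96.1  -2.2  69.6  38.3]
tens~ 0.138 rad 0.2019
0.52 [ 0.4918 -0.023   0.086 ] off [ 0.0118 -0.0746  0.0147]
0.53 [ 0.4913 -0.0211  0.086 ] off [ 0.0124 -0.0765  0.0148]
0.54 [ 0.4907 -0.0192  0.086 ] off [ 0.013  -0.0784  0.0149]
```

play_rows:
  motion:
    - {"offset":[0.0005,-0.013,0.001],"twist":0.06}
    - {"offset":[0.0005,-0.013,0.001],"twist":0.06}
    - {"offset":[0.0005,-0.013,0.001],"twist":0.06}
    - {"offset":[0.0005,-0.013,0.001],"twist":0.06}

```text
clock: 10.13
tool_pos: [0.5024, -0.0553, 0.091]
orientation: [[0.93, 0.345, -0.127], [0.346, -0.938, -0.019], [-0.125, -0.026, -0.992]]
force: [-2.4, -7.8, -3.9]
gripper_width: 0.0144
```

```bash
python3 st.py; python3 arc.py
```

```text
t 10.1333 [ 0.5024 -0.0553  0.091 ] zax [-0.127 -0.019 -0.992] yaw_y -69.8 F [-2.4 -7.8 -3.9] w 0.0144 j [-14.4  18.5 100.4  -3.1  67.9  56.6]
tens~ 0.351 rad 0.2017
0.52 [ 0.4918 -0.023   0.086 ] off [ 0.002  -0.0338  0.0107]
0.53 [ 0.4913 -0.0211  0.086 ] off [ 0.0021 -0.0358  0.0107]
0.54 [ 0.4907 -0.0192  0.086 ] off [ 0.0023 -0.0378  0.0107]
```

play_rows:
  motion:
    - {"offset":[0.0005,-0.014,0.002],"twist":0.05}
    - {"offset":[0.0005,-0.014,0.002],"twist":0.05}
    - {"offset":[0,-0.01,0.002],"twist":0.04}

```text
clock: 10.38
tool_pos: [0.4909, -0.0273, 0.0907]
orientation: [[0.97, 0.206, -0.127], [0.203, -0.978, -0.038], [-0.133, 0.011, -0.991]]
force: [-2.1, -10.1, -1.5]
gripper_width: 0.015
```

```bash
python3 st.py; python3 arc.py; python3 -c "
from h import *
grab('scene','scene5');grab('wrist','w10')"; python3 st.py;python3 arc.py
```

```text
t 10.3833 [ 0.4909 -0.0273  0.0907] zax [-0.127 -0.038 -0.991] yaw_y -78.1 F [ -2.1 -10.1  -1.5] w 0.015 j [-11.1  17.1 102.4  -3.8  67.4  68.8]
tens~ 0.501 rad 0.2015
0.52 [ 0.4918 -0.023   0.086 ] off [ 0.0024 -0.004   0.0093]
0.53 [ 0.4913 -0.0211  0.086 ] off [ 0.0022 -0.006   0.0093]
0.54 [ 0.4907 -0.0192  0.086 ] off [ 0.0021 -0.008   0.0093]
t 10.4833 [ 0.4907 -0.0268  0.0905] zax [-0.128 -0.038 -0.991] yaw_y -77.9 F [ -2.3 -10.1   0.4] w 0.0147 j [-11.   17.1 102.4  -3.8  67.4  68.6]
tens~ 0.504 rad 0.2016
0.52 [ 0.4918 -0.023   0.086 ] off [ 0.0025 -0.0035  0.0092]
0.53 [ 0.4913 -0.0211  0.086 ] off [ 0.0023 -0.0055  0.0092]
0.54 [ 0.4907 -0.0192  0.086 ] off [ 0.0022 -0.0075  0.0092]
```

View pics/w10.png

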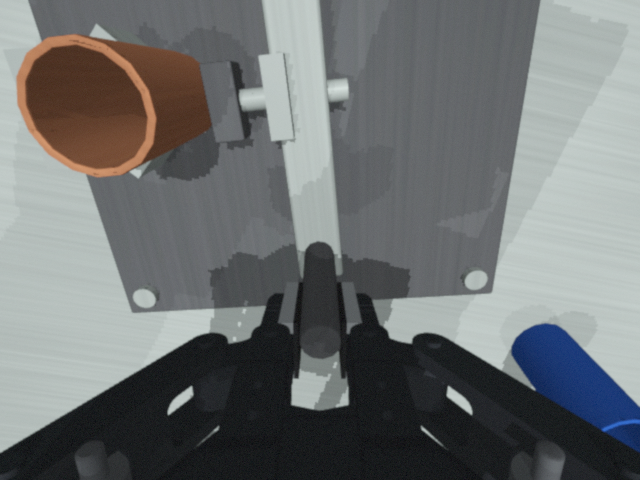

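View pics/scene5.png

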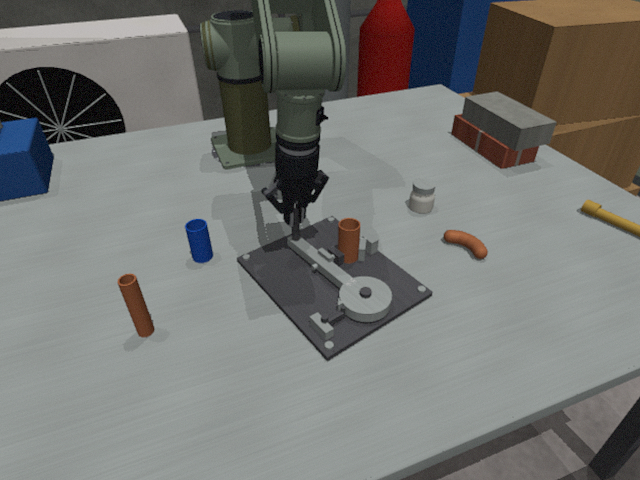

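Post pinched, idler block against the coupling and its rod pushed back behind the arm at wrist (338,90). Check the angle and the coupling numerically.

Run:
```python
from meas import *
D=np.load('pics/w10.npz');P=D['P'];f=D['f'].astype(int)
red_=(f[...,0]>f[...,2]*1.4+12)
m=red_&(P[...,2]>.085)&(P[...,2]<.1)&(np.arange(640)[None]<220);t=P[m]
print('rim',len(t),((t.min(0)+t.max(0))/2).round(4),np.ptp(t,0).round(4),np.median(t[:,2]).round(4))
q=red('scene5',(330,215,370,270));x,z0=axis(q);print('scene axis',x.round(4),z0.round(3),q[:,2].min().round(4),q[:,2].max().round(4))
# arm bar top
b=(P[...,2]>.03)&(P[...,2]<.045)&~red_; b[235:]=0;b[:,:255]=0;b[:,345:]=0;b[30:170]=0
a=P[b];print(len(a),np.median(a[:,2]))
vx,vy,x0,y0=cv2.fitLine((a[:,:2]*1000).astype(np.float32),cv2.DIST_HUBER,0,.01,.01).ravel();print('bar angle',np.degrees(np.arctan2(vy,vx)),x0,y0)
D=np.load('pics/w8.npz');P=D['P'];b=(P[...,2]>.03)&(P[...,2]<.045); b[200:]=0;b[:,:340]=0;b[:,400:]=0;b[40:130]=0
a=P[b];vx,vy,x0,y0=cv2.fitLine((a[:,:2]*1000).astype(np.float32),cv2.DIST_HUBER,0,.01,.01).ravel();print('rest bar angle',np.degrees(np.arctan2(vy,vx)),x0,y0,len(a))
```

```text
rim 6640 [0.5534 0.0608 0.0894] [0.0416 0.0427 0.0088] 0.0907
scene axis [ 0.5541  0.059   0.0146 -0.0306] 0.063 0.0145 0.0931
4811 0.03745957442043468
bar angle 17.842087 548.4718 -7.544877
rest bar angle 46.80362 591.61743 -62.252544 4266
```

play_rows:
  motion:
    - {"offset":[0.001,-0.006,0.001],"twist":0.02}

```text
clock: 10.57
tool_pos: [0.4899, -0.024, 0.0906]
orientation: [[0.973, 0.19, -0.129], [0.185, -0.982, -0.044], [-0.135, 0.019, -0.991]]
force: [-3.9, -11.1, -4.5]
gripper_width: 0.0145
```

```bash
python3 -c "
from h import *
grab('wrist','w11');grab('top','top5')"; python3 st.py;python3 arc.py
python3 - <<'E'
from meas import *
from scipy.optimize import least_squares
for tag in('w7','w11'):
    D=np.load(f'pics/{tag}.npz');P=D['P'];f=D['f'].astype(int)
    red_=(f[...,0]>f[...,2]*1.4+12)
    m=red_&(P[...,2]>.085)&(P[...,2]<.1)&(P[...,1]<.12)&(P[...,0]>.5)&(P[...,0]<.6);t=P[m];c=(t.min(0)+t.max(0))/2
    a=np.deg2rad(15.2);R=np.array([[np.cos(a),-np.sin(a)],[np.sin(a),np.cos(a)]])
    v=P[(P[...,2]>.037)&(P[...,2]<.048)&(~red_)]
    j=v[:,:2]@R;cj=c[:2]@R
    d=j-cj;k=(np.abs(d[:,0])<.05)&(d[:,1]>-.01)&(d[:,1]<.07)
    d=d[k];im=np.zeros((200,240),np.uint8)
    ij=((d-[-.06,-.03])*2000).astype(int);ij=ij[(ij>=0).all(1)&(ij[:,0]<240)&(ij[:,1]<200)];im[199-ij[:,1],ij[:,0]]=255
    cv2.circle(im,(120,139),42,128,1)
    cv2.imwrite(f'pics/m_{tag}.png',cv2.resize(im,None,fx=3,fy=3,interpolation=0))
    print(tag,'rim',c.round(4),len(t),len(d))
E
```

```text
t 10.6667 [ 0.4896 -0.0234  0.0906] zax [-0.13  -0.043 -0.991] yaw_y -79.0 F [ -3.2 -11.5  -0.7] w 0.0146 j [-10.5  17.1 102.5  -4.1  67.4  70.4]
tens~ 0.521 rad 0.2015
0.52 [ 0.4918 -0.023   0.086 ] off [ 0.0028 -0.      0.0092]
0.53 [ 0.4913 -0.0211  0.086 ] off [ 0.0026 -0.002   0.0092]
0.54 [ 0.4907 -0.0192  0.086 ] off [ 0.0024 -0.004   0.0092]
w7 rim [0.5536 0.0582 0.0891] 985 2924
w11 rim [0.5533 0.061  0.0892] 6616 1212
```

View pics/m_w11.png

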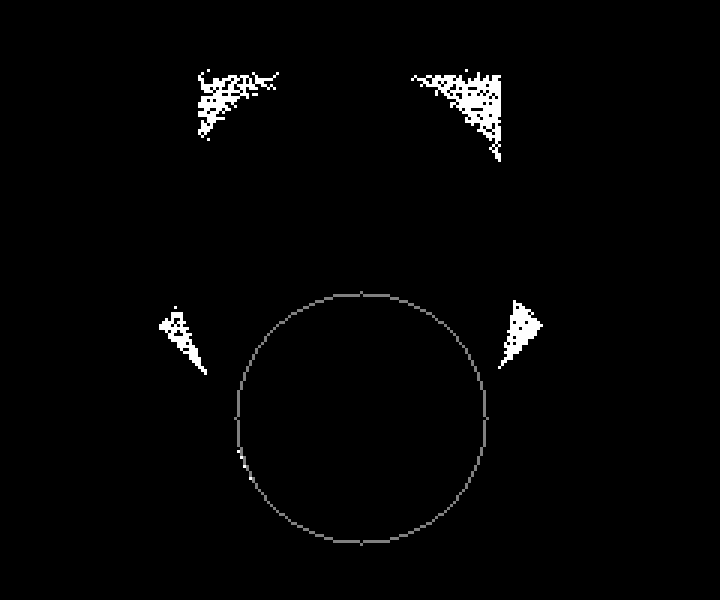

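View pics/m_w7.png

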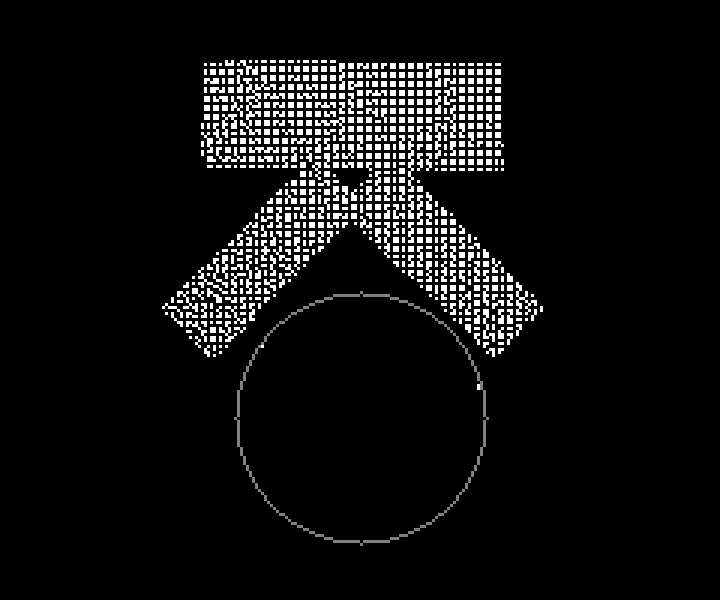

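View pics/w11.png

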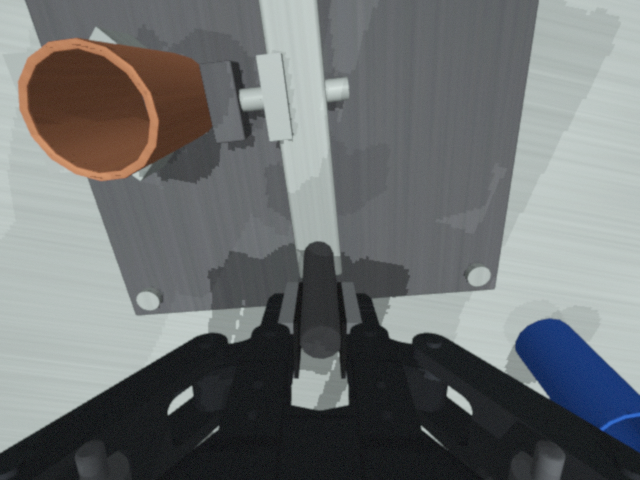

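Estimated angle is 0.52 rad, lateral push is about 11.5 N and steady, and the coupling is seated and upright. Handing in while holding.

```bash
python3 -c "
from rig import r
r.job_done()"; python3 st.py; python3 arc.py
```

```text
the job is handed in; nothing more can be done
the job is handed in; nothing more can be done
the job is handed in; nothing more can be done
```

I stood the copper coupling upright in the V-block and let go of it. I then pinched the hand post, swung the tensioner arm past the click, and handed the job in at about 10.7 s while still holding it. No verdict was reported.

- **Arm angle:** the post position gave about 0.52 rad at the end. One step earlier the post gave 0.504 and the bar direction in the wrist picture gave 0.505, so the two agreed. The push was steady at about 11.5 N, slightly above the roughly 10 N expected. The pawl and its load were not measured directly. I infer it clicked because the arm is well past 0.44.
- **Coupling:** it is upright with its rim at the expected height. The idler visibly pressed it and moved it about 2.5 mm further in. Its centre measured 2 to 3 mm from my V seat estimate, and the view relative to the V flanks suggests within about 1 mm of home. Both are inside the 5 mm limit.
- **Disagreements:** the tool had drifted to a tilt of about 0.13 rad. The finger opening read about 14.6 mm on the 16 mm post. Neither seemed to affect the hold.
- **Bystanders:** the stub, flux jar, elbow and the blue look-alike were not touched.

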